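# Set the suction-electrode carrier home on its dock and fill it

## Task

Without lifting it, turn the round electrode carrier on its dock by pushing its paddle round until the paddle faces the dock's arrow and the feet drop into their pockets, then press the carrier's hub down past the stiff catch until it is fully home. Then stand the two loose suction electrodes from the steel tray cup down in the two empty wells, one each. Be gentle with the carrier and leave the electrode already in it and the other things alone.

Things in the scene. Friction and masses are not known exactly. Their poses are not given: they have to be found in the camera images.
- dock: White square base plate, 190 mm, 32 mm high, fixed; origin at the centre of its underside, on the carrier's turning axis; z up, +x points to the arrow's tab (143 mm out). Three pockets take the carrier's feet in one orientation only; a centre bore holds its pivot pin. A stiff catch in the bore yields to about 10 N (carrier's weight included) and stays where pressed.
- dock_arrow (a point): Point of the dock's arrow (dark steel, raised 3 mm above the 32 mm plate), 120 mm from the dock's axis; the arrow points inward to the axis.
- carrier: Grey round carrier, 0.5 kg, turns freely on the dock. Origin on its axis at its feet's undersides; +x along the paddle, z up. Deck 170 mm across, top 16 mm above the origin. Origin above the dock's underside: 32 mm riding on the plate (start); 28 mm when turned right, feet dropped onto the catch, pockets blocking any turn; 22 mm when pressed fully home.
- carrier_paddle (a point): Top of the paddle's middle, 100 mm from the carrier's axis, 46 mm above the carrier's origin. The paddle is an upright block beyond the deck's rim, 36 mm long radially (82 to 118 mm from the axis), 12 mm thick, its upper 30 mm (16 to 46 mm above the origin) free to push against.
- carrier_hub (a point): Centre of the hub's flat top (24 mm across, conical sides), on the carrier's axis, 30 mm above its origin: the place to press.
- well_a (a point): Centre of the floor of the well at +60 degrees from the paddle, 52 mm from the axis. Wells: 46 mm inside, 54 mm outside, walls 18 mm high above the floor (the deck). This one already holds electrode_3.
- well_b (a point): The same for the well at 180 degrees from the paddle; empty.
- well_c (a point): The same for the well at 300 degrees from the paddle; empty.
- electrode_1: Loose suction electrode standing in the tray: steel cup below (36 mm across, 14 mm high, foot edge bevelled 3 mm), neck 16 mm, dark rubber bulb above (40 mm across from 42 to 56 mm high, top at 70 mm), 60 g. Origin at the centre of its underside, z up.
- electrode_2: The second loose electrode in the tray, the same.
- electrode_3: The same kind of electrode, standing in well_a from the start; its top is 86 mm above the carrier's origin.
- tray: Low steel tray 230 x 180 mm, 22 mm high, floor 3 mm, fixed; origin at the centre of its underside.
- cream_jar: Small white jar with a lid, 40 mm across, 55 mm high, in the tray too; leave it. Origin at its underside.
- wash_bottle: White wash bottle with a long thin spout, 62 mm across, 205 mm high; leave it. Origin at its underside.
- tape_roll: Roll of tape lying flat, 64 mm across, 24 mm high; leave it. Origin at its underside.
- gel_bottle: Clear gel bottle, 52 mm across, 120 mm high; leave it. Origin at its underside.
- steel_bowl: Steel bowl, 110 mm across, 45 mm high; leave it. Origin at its underside.
- penlight: Penlight lying on the table, 130 mm long, 14 mm thick; leave it. Origin at its underside.

How it is judged:
By the outcome, as a careful person would: the job done as asked, in the order asked, and still so for the second after the job is handed in, with the robot touching nothing.
It also fails if it takes over 72 s, if anything falls off the work surface, if the arm or the gripper's body presses on something with over 40 N, if the wrist force passes 120 N, or if a joint passes its speed limit or range.

## Robot

A 6-joint arm with a two-finger parallel gripper is mounted at the origin on the work surface. World frame = base frame: x ahead of the robot, y to its left, z up, the work surface at z = 0. Lengths are in m, angles in rad, forces in N, time in s.
With the tool pointing down it reaches from about 0.35 to 0.775 m from the base axis. Payload 5.5 kg.
Tool frame: the origin (TCP) lies at the centre of the arm's flange, where the gripper is bolted on; the fingertips stand 173 mm ahead of it and the grasp point (between the pads) lies 155 mm ahead of it; z points along the fingers, y is the direction in which the jaws open and shut (so a half turn about z gives the same grasp; the last joint's range is limited). The gripper opens to 85 mm and grips with 20 to 120 N. Pads are 22 mm wide; open, the fingers measure 114 mm over their backs; the gripper's body (76 mm by 85 mm) begins 54 mm behind the grasp point. The pads swing forward as they close: fully open they stand 13 mm farther back than shut.
Start: joints at [-1.318, 0.313, 0.046, 1.304, 0, 1.431], TCP at [0.22, -0.531, 0.405] pointing down, gripper open.
Joint ranges: [-2.76, 2.76], [-0.86, 1.69], [-1.03, 1.26], [-2.2, 2.34], [-1.47, 1.5], [-3.14, 3.14]. Speed limits (rad/s): [2.57, 2.57, 3.14, 3.14, 3.14, 3.14].

## Interface

Orientations are given as [roll, pitch, yaw] about the fixed x, y, z axes, in that order (R = Rz(yaw) Ry(pitch) Rx(roll)).
In Python, from rig import arm gives the robot as it stands. Calls block until the motion is done:
- arm.movep(position, orientation): joint-space move of the TCP to a pose.
- arm.line_to(position, frame=None, rate=0.15): straight line of the TCP; frame=None keeps the orientation; rate is the mean speed in m/s.
- arm.move_joints(angles): joint-space move.
- arm.grip(opening): opening from 0.0 (shut) to 1.0 (fully open); the grip force is fixed at half the most; returns when the fingers have stopped.
- arm.wait(seconds).
- arm.inverse_kinematics(position, orientation): joint angles nearest the present ones, or None.
- arm.camera(name): name is "scene" or "top" or "wrist"; returns a dict with "img" (400x640x3 uint8, red, green, blue), "vertical_fov" (degrees; the focal length in pixels is half the picture's height over the tangent of half this angle, whatever the lens; pixels are square), "cx", "cy" (the principal point, pixels), "pose" (4x4, takes a point from camera to world coordinates); the wrist camera has in their place "tool_from_camera" (4x4, takes a point from camera to tool coordinates, whose origin is the TCP and whose axes are the flange's). Camera axes: x right, y down, z forward; pixel columns grow to the right and rows downward; lengths in m; the calibration is good to about 2 mm. A picture is of the moment at which its call begins: read the wrist's pose just before it. There is no depth.
A pose or a line that the arm cannot do raises arm.MotionError and nothing moves.
- arm.sign_off(): hands the job in, once; it reports no verdict.
Trained networks look in a picture, given as the dict that the camera call returned (one of the last four; its "shot" number tells which), for a name from the list of things; names that differ only in an ending like _2 or _b are one class to them, and where a whole thing is asked for, a point or a joint stands for the part that bears it (a point fixed in the world has none). Each returns a list of dicts, best first, with "score" (0 to 1); they miss things now and then, are a little off and sometimes report something else, mostly with a low value. They report only what shows in the picture. A call takes as long as a camera call.
- arm.boxes_of(target, picture): "pixel" ([row, column] in pixels, amid what is visible of it).
- arm.tip_of(target, picture): "pixel" ([row, column] in pixels: a listed point, or the origin of a listed thing).
Readings, each from a call of its own:
- arm.get_clock(): time.
- arm.get_qpos(): joint angles.
- arm.get_qd(): joint speeds.
- arm.get_tau(): joint torques, N m.
- arm.get_tool_pos(): TCP position.
- arm.get_eef_rot(): TCP orientation.
- arm.get_force(): force on the tool from outside, world axes, zero at the start.
- arm.get_wrist_torque(): the same for the moment, N m.
- arm.get_width(): opening from 0.0 (shut) to 1.0 (fully open).
Only numpy, scipy, OpenCV 4.12 (cv2) and the standard library are available. Lean on these libraries where they do the work, as an engineer would, in place of code of your own. Each camera call takes 0.05 s, during which the arm holds its last target. There are 200 camera calls.

## Working session

There is one attempt and no reset: what is moved stays moved. The work goes in short steps, each a Python script; the robot and the scene stay as the last script left them, time stands still between calls to the robot, and variables do not carry over. Pictures are saved under pics/ and viewed, about 8 in all and at most 12, crops included, and the job is handed in when it is done.

```bash
mkdir -p pics; ls; cat > h.py <<'E'
import numpy as np, cv2
from rig import arm
def save(c,n,crop=None,s=1):
    im=c["img"][:,:,::-1]
    if crop: im=im[crop[0]:crop[1],crop[2]:crop[3]]
    cv2.imwrite("pics/"+n,cv2.resize(im,None,fx=s,fy=s,interpolation=cv2.INTER_CUBIC))
def toolT():
    from scipy.spatial.transform import Rotation as R
    T=np.eye(4);T[:3,:3]=R.from_euler("xyz",arm.get_eef_rot()).as_matrix();T[:3,3]=arm.get_tool_pos();return T
def ray(c,px,P=None):
    P=c["pose"] if P is None else P
    f=200/np.tan(np.radians(c["vertical_fov"])/2)
    d=P[:3,:3]@np.array([(px[1]-c["cx"])/f,(px[0]-c["cy"])/f,1]);return P[:3,3],d
def at(c,px,z,P=None):
    o,d=ray(c,px,P);return o+d*(z-o[2])/d[2]
def proj(c,p,P=None):
    P=c["pose"] if P is None else P
    f=200/np.tan(np.radians(c["vertical_fov"])/2)
    q=P[:3,:3].T@(np.asarray(p)-P[:3,3]);return np.array([c["cy"]+f*q[1]/q[2],c["cx"]+f*q[0]/q[2]])
E
python3 - <<'E'
from h import *
np.set_printoptions(precision=3,suppress=True)
cs={n:arm.camera(n) for n in("top","scene")}
Z=dict(dock=0,dock_arrow=.035,carrier=.032,carrier_paddle=.078,carrier_hub=.062,well_a=.048,electrode_1=.003,tray=0,cream_jar=.003,wash_bottle=0,tape_roll=0,gel_bottle=0,steel_bowl=0,penlight=0)
for n,c in cs.items():
    save(c,n+"0.png",s=1.25); print(n,c["vertical_fov"],c["cx"],c["cy"],c["pose"][:3,3])
    for t,z in Z.items():
        for d in arm.tip_of(t,c)[:4]: print(t,round(d["score"],2),np.round(d["pixel"]),at(c,d["pixel"],z)[:2])
print(arm.get_clock(),arm.get_eef_rot())
E
```

```text
pics
top 56.31967506494647 310.6061065148185 197.1917469092966 [0.371 0.022 0.94 ]
dock_arrow 0.72 [154. 386.] [ 0.656 -0.194]
dock_arrow 0.42 [274. 433.] [ 0.358 -0.306]
carrier 0.71 [201. 372.] [ 0.532 -0.159]
carrier_paddle 0.92 [181. 337.] [ 0.571 -0.067]
carrier_hub 0.73 [199. 372.] [ 0.532 -0.153]
carrier_hub 0.3 [201. 372.] [ 0.528 -0.152]
well_a 0.71 [206. 392.] [ 0.518 -0.205]
well_a 0.68 [180. 366.] [ 0.582 -0.142]
electrode_1 0.67 [212. 269.] [0.503 0.098]
electrode_1 0.66 [178. 231.] [0.588 0.198]
electrode_1 0.65 [210. 352.] [ 0.513 -0.114]
electrode_1 0.28 [179. 368.] [ 0.595 -0.156]
tray 0.64 [184. 250.] [0.574 0.147]
cream_jar 0.56 [179. 230.] [0.585 0.201]
cream_jar 0.51 [155. 258.] [0.649 0.131]
wash_bottle 0.92 [118. 302.] [0.758 0.021]
tape_roll 0.87 [257. 301.] [0.392 0.012]
tape_roll 0.47 [208. 388.] [ 0.522 -0.206]
gel_bottle 0.65 [278. 174.] [0.335 0.322]
steel_bowl 0.86 [128. 434.] [ 0.741 -0.335]
steel_bowl 0.17 [182. 250.] [0.578 0.148]
penlight 0.63 [275. 436.] [ 0.356 -0.324]
scene 51.07705765443608 316.39947666794876 207.59153658081948 [0.977 0.334 1.02 
[... 422 characters left out ...]
 [0.669 0.142]
well_a 0.97 [174. 255.] [ 0.522 -0.197]
well_a 0.95 [188. 284.] [ 0.511 -0.102]
well_a 0.6 [198. 255.] [ 0.584 -0.146]
electrode_1 0.73 [272. 359.] [0.579 0.194]
electrode_1 0.73 [228. 345.] [0.493 0.093]
electrode_1 0.54 [189. 266.] [ 0.524 -0.161]
electrode_1 0.53 [186. 285.] [ 0.484 -0.124]
tray 0.6 [262. 348.] [0.574 0.155]
tray 0.38 [235. 446.] [0.348 0.328]
cream_jar 0.86 [281. 324.] [0.653 0.134]
wash_bottle 0.67 [288. 259.] [0.765 0.011]
tape_roll 0.61 [200. 255.] [ 0.567 -0.165]
tape_roll 0.57 [187. 347.] [0.379 0.023]
gel_bottle 0.68 [232. 446.] [0.339 0.323]
steel_bowl 0.83 [213. 170.] [ 0.742 -0.33 ]
penlight 0.62 [129. 260.] [ 0.356 -0.322]
1.5 [3.141 0.    0.393]
```

View pics/top0.png

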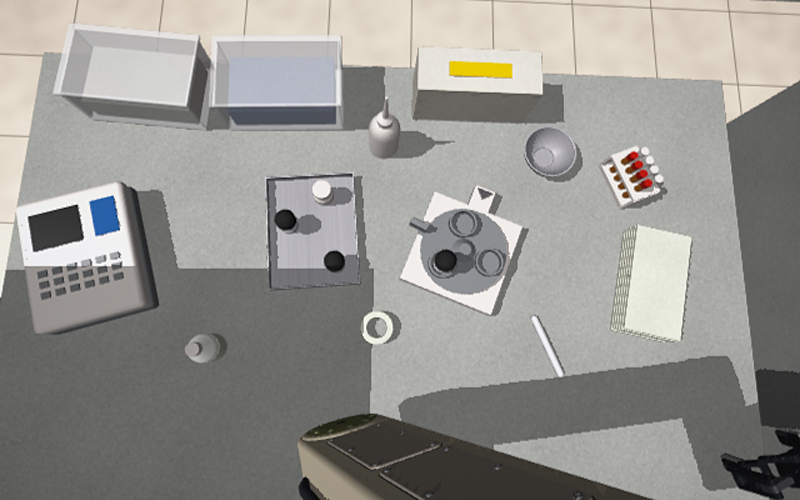

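View pics/scene0.png

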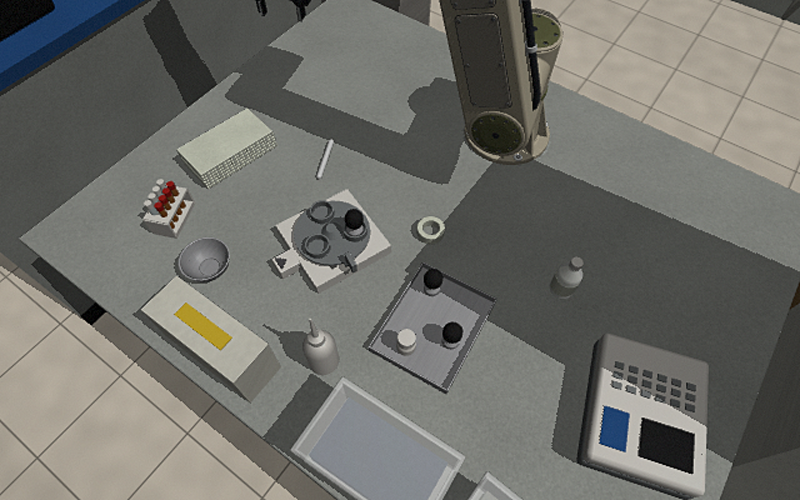

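The top view shows the dock's arrow tab at (385,490), the paddle at (222,420), the hub at (250,465), and electrode_3 in its well at (260,445). The loose electrodes are at (220,285) and (260,335), and the jar is at (190,320). Everything agrees with the computed positions: the dock is near (0.53,-0.153), the paddle at about +64° and the arrow at about -19°. Next I'll take closer wrist views.

```bash
python3 - <<'E'
from h import *
np.set_printoptions(precision=3,suppress=True)
c=arm.camera("wrist"); M=c["tool_from_camera"]; print(M,c["vertical_fov"],c["cx"],c["cy"])
def look(tgt,z,yaw):
    # place TCP so that camera axis meets tgt
    Rz=np.array([[np.cos(yaw),np.sin(yaw),0],[np.sin(yaw),-np.cos(yaw),0],[0,0,-1]])
    o=Rz@M[:3,3]; d=Rz@M[:3,2]; p=np.array([0,0,z]); s=(tgt[2]-(z+o[2]))/d[2]
    p[:2]=[0,0]; p=p.astype(float); p[:2]=np.array(tgt[:2])-(o+d*s)[:2]; p[2]=z
    print("tcp",p); arm.movep(p.tolist(),[np.pi,0,yaw]); arm.wait(.2)
for nm,tgt,yaw,zs in (("tray",(.56,.145,.03),2.9,dict(electrode_1=.003,cream_jar=.003)),("dock",(.54,-.15,.04),2.9,dict(dock_arrow=.035,carrier_paddle=.078,carrier_hub=.062,well_a=.048,electrode_1=.048,carrier=.032,dock=0))):
    try: look(tgt,.42,yaw)
    except arm.MotionError as e: print(e); continue
    T=toolT(); c=arm.camera("wrist"); P=T@M; save(c,f"w_{nm}.png")
    for t,z in zs.items():
        for d in arm.tip_of(t,c)[:4]: print(t,round(d["score"],2),np.round(d["pixel"],1),at(c,d["pixel"],z,P)[:2])
    print(arm.get_clock(),arm.get_qpos()); np.save(f"P_{nm}.npy",P)
E
```

```text
[[-0.    -0.947 -0.322  0.082]
 [ 1.    -0.     0.    -0.   ]
 [-0.    -0.322  0.947  0.031]
 [ 0.     0.     0.     1.   ]] 62.37202713702832 321.1250342133148 200.47544672266503
tcp [0.521 0.155 0.42 ]
electrode_1 0.89 [159.6 270.9] [0.505 0.097]
electrode_1 0.57 [215.   88.5] [ 0.518 -0.145]
electrode_1 0.56 [201.6 365.9] [0.584 0.195]
cream_jar 0.82 [258.6 324.3] [0.648 0.127]
4.55 [ 0.14   0.249 -0.004  1.318 -0.     0.383]
tcp [ 0.505 -0.141  0.42 ]
dock_arrow 0.67 [281.2 306.3] [ 0.64  -0.192]
carrier_paddle 0.94 [226.  410.6] [ 0.576 -0.063]
carrier_hub 0.77 [201.9 315.3] [ 0.533 -0.153]
well_a 0.89 [186.1 269. ] [ 0.509 -0.198]
well_a 0.73 [163.4 352.5] [ 0.506 -0.106]
electrode_1 0.87 [159.5 612.8] [0.566 0.159]
electrode_1 0.83 [163.7 352.1] [ 0.506 -0.107]
electrode_1 0.74 [112.9 525.2] [0.496 0.072]
carrier 0.85 [195.5 316.7] [ 0.536 -0.153]
dock 0.7 [ 67.7 123.1] [ 0.353 -0.326]
dock 0.61 [201.7 315.6] [ 0.554 -0.159]
6.2917 [-0.425  0.21  -0.053  1.307 -0.    -0.184]
```

```bash
cat >> h.py <<'E'
AX=np.array([.532,-.153])
def push_pose(deg,r=.102,z=.231):
    a=np.radians(deg); return [AX[0]+r*np.cos(a),AX[1]+r*np.sin(a),z],[np.pi,0,a+np.pi/2]
def ftan(deg):
    f=np.array(arm.get_force()); a=np.radians(deg); return round(float(f@[-np.sin(a),np.cos(a),0]),2),np.round(f,1)
E
python3 - <<'E'
from h import *
arm.grip(0.0); p,o=push_pose(84); arm.movep([p[0],p[1],.36],o); arm.line_to(p,rate=.2)
print(arm.get_clock(),ftan(84),arm.get_width())
for d in np.r_[np.arange(78,3,-6),np.arange(4,-13,-1.5)]:
    p,o=push_pose(d); arm.line_to(p,o,rate=.06); f,v=ftan(d); print(d,f,v,round(arm.get_clock(),2))
    if abs(f)>6: break
c=arm.camera("wrist");P=toolT()@c["tool_from_camera"]; save(c,"push.png")
c=arm.camera("top"); save(c,"push_top.png",(100,300,220,460),3)
print(arm.get_tool_pos(),[ (t,[np.round(at(c,d["pixel"],z)[:2],3) for d in arm.tip_of(t,c)[:1]]) for t,z in (("carrier_paddle",.074),("dock_arrow",.035))])
E
```

```text
8.3833 (-0.73, array([0.9, 1.5, 0.5])) 0.004071664191378723
78.0 0.19 [-0.   0.8  0. ] 8.71
72.0 0.26 [0.1 1.2 0.5] 9.03
66.0 0.32 [-0.5 -0.3 -1. ] 9.36
60.0 -0.52 [ 0.5 -0.2  0.4] 9.68
54.0 -0.18 [-0.1 -0.4  0. ] 10.01
48.0 0.62 [-0.4  0.5  0. ] 10.33
42.0 0.41 [0.2 0.8 0.5] 10.66
36.0 0.43 [ 0.3  0.8 -0.9] 10.98
30.0 -0.31 [1.1 0.3 0.1] 11.31
24.0 0.87 [-0.5  0.7 -1.2] 11.63
18.0 -0.03 [-0.8 -0.3 -0.6] 11.96
12.0 -0.36 [-0.2 -0.4 -0.3] 12.28
6.0 -0.33 [ 0.5 -0.3  0.3] 12.61
4.0 1.18 [-0.3  1.2 -0.7] 12.86
2.5 1.78 [-1.3  1.7  1.4] 13.11
1.0 -0.03 [-0.4 -0.   0.6] 13.36
-0.5 1.15 [-0.2  1.2  0.4] 13.61
-2.0 0.61 [-0.1  0.6  0.3] 13.86
-3.5 0.71 [ 0.8  0.7 -0. ] 14.11
-5.0 1.75 [0.4 1.7 0.3] 14.36
-6.5 -0.01 [-0.4  0.  -0.6] 14.61
-8.0 1.28 [ 0.2  1.3 -0.1] 14.86
-9.5 -0.36 [-0.3 -0.3 -0.1] 15.11
-11.0 0.65 [-0.1  0.7  0.6] 15.36
-12.5 1.98 [-0.1  2.   0.4] 15.61
[ 0.63148243 -0.17475697  0.23098181] [('carrier_paddle', []), ('dock_arrow', [])]
```

View pics/push_top.png

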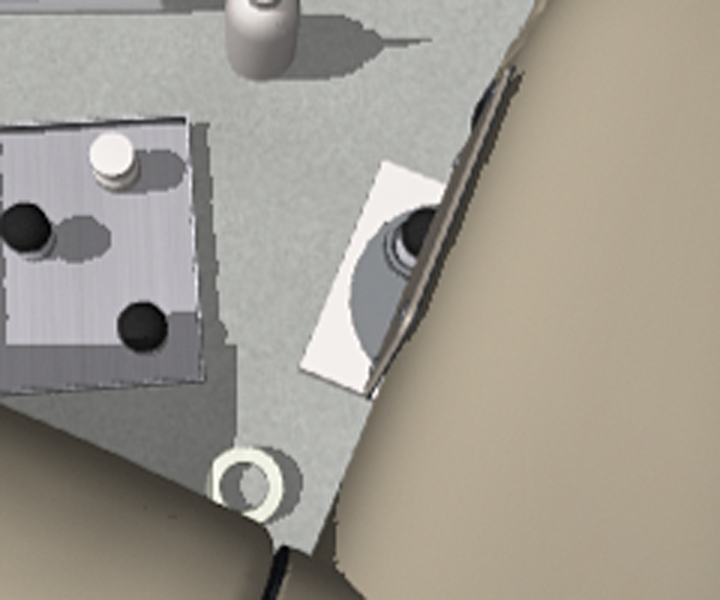

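The top view is mostly hidden by the arm. It does show electrode_3 at (235,418) carried round to the far side, and the carrier is following the push. There's no stop yet, so I'll keep pushing in 1° steps.

```bash
python3 - <<'E'
from h import *
for d in np.arange(-13.5,-21,-1):
    p,o=push_pose(d); arm.line_to(p,o,rate=.04); fs=[ftan(d)[0] for _ in range(3)]; print(d,fs,round(arm.get_clock(),2))
    if np.mean(fs)>4: break
c=arm.camera("scene"); save(c,"push_scene.png",(140,280,180,340),4)
print([ (t,[(round(d["score"],2),np.round(at(c,d["pixel"],z)[:2],3)) for d in arm.tip_of(t,c)[:2]]) for t,z in (("carrier_paddle",.074),("dock_arrow",.035),("carrier_hub",.058),("electrode_1",.044))])
E
```

```text
-13.5 [5.19, 5.19, 5.19] 16.06
[('carrier_paddle', [(0.89, array([ 0.624, -0.191]))]), ('dock_arrow', [(0.61, array([ 0.643, -0.192])), (0.45, array([0.601, 0.202]))]), ('carrier_hub', [(0.65, array([ 0.526, -0.154]))]), ('electrode_1', [(0.74, array([0.6  , 0.195])), (0.71, array([0.525, 0.106]))])]
```

View pics/push_scene.png

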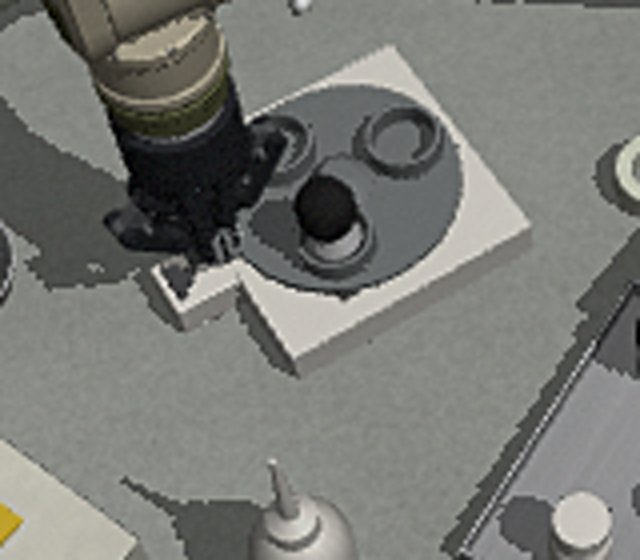

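The paddle now sits at the arrow and the push force rose to 5.2 N, which fits the pockets stopping it. I'll back off and look from close by.

```bash
python3 - <<'E'
from h import *
np.set_printoptions(precision=3,suppress=True)
p,o=push_pose(-3); arm.line_to(p,o,rate=.1); arm.line_to([p[0],p[1],.32],rate=.25)
# look at dock with yaw 2.9-ish
yaw=np.radians(100)
c=arm.camera("wrist");M=c["tool_from_camera"]
R=np.array([[np.cos(yaw),np.sin(yaw),0],[np.sin(yaw),-np.cos(yaw),0],[0,0,-1]])
z=.36; off=R@M[:3,3]; d=R@M[:3,2]; s=(.045-z-off[2])/d[2]; t=np.array([.56,-.163])-(off+d*s)[:2]
arm.movep([t[0],t[1],z],[np.pi,0,yaw]); arm.wait(.2)
P=toolT()@M; c=arm.camera("wrist"); save(c,"seat.png"); f=200/np.tan(np.radians(c["vertical_fov"])/2)
for t,z in (("carrier_paddle",.074),("dock_arrow",.035),("carrier_hub",.058),("well_a",.044),("electrode_1",.044)):
    print(t,[(round(d["score"],2),np.round(d["pixel"]),at(c,d["pixel"],z,P)[:2]) for d in arm.tip_of(t,c)[:3]])
np.savez("seat.npz",P=P); print(arm.get_clock())
E
```

```text
carrier_paddle [(0.58, array([150., 243.]), array([ 0.492, -0.123]))]
dock_arrow [(0.57, array([239., 399.]), array([ 0.642, -0.191]))]
carrier_hub [(0.62, array([188., 292.]), array([ 0.533, -0.151])), (0.2, array([344., 447.]), array([ 0.711, -0.286]))]
well_a [(0.8, array([154., 242.]), array([ 0.485, -0.133])), (0.69, array([238., 295.]), array([ 0.542, -0.204])), (0.32, array([157., 346.]), array([ 0.574, -0.12 ]))]
electrode_1 [(0.79, array([154., 344.]), array([ 0.572, -0.118]))]
18.1333
```

View pics/seat.png

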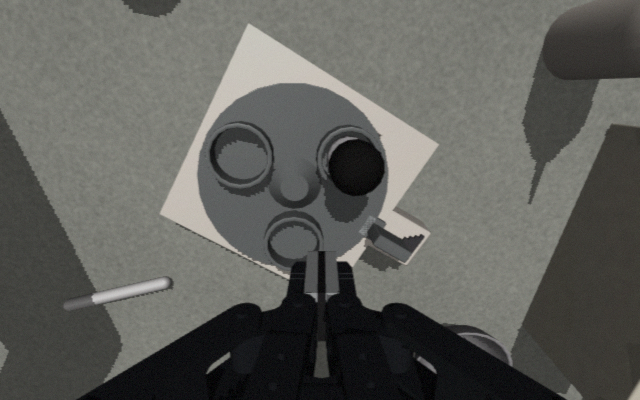

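The carrier is aligned: hub at (292,188), paddle at (385,240) lying against the arrow tab, and the measured well angles put the paddle at about -20°, against -19° for the arrow. Next I'll press the hub in small force-checked steps. The contact height will also show whether the feet dropped (TCP 0.231 if dropped, 0.235 if not).

```bash
python3 - <<'E'
from h import *
x,y=.532,-.1525; o=[np.pi,0,np.radians(41)]
arm.movep([x,y,.33],o); arm.line_to([x,y,.24],rate=.12); arm.wait(.2)
f0=arm.get_force()[2]; print(f0,arm.get_clock()); z=.24
while z>.220:
    z-=.001; arm.line_to([x,y,z],rate=.02); fs=np.mean([arm.get_force()[2]])-f0
    print(round(z,4),round(arm.get_tool_pos()[2],4),round(fs,1),end=" | ")
    if fs>28: break
print(arm.get_clock(),arm.get_force(),arm.get_tool_pos())
E
```

```text
1.1307773691584404 20.1833
0.239 0.2391 -0.7 | 0.238 0.2379 -2.2 | 0.237 0.2369 -1.3 | 0.236 0.2359 -2.5 | 0.235 0.2349 -1.5 | 0.234 0.2339 -2.1 | 0.233 0.2329 -0.5 | 0.232 0.2321 -0.5 | 0.231 0.2312 1.6 | 0.23 0.2301 3.9 | 0.229 0.229 3.6 | 0.228 0.228 2.9 | 0.227 0.227 3.9 | 0.226 0.226 3.2 | 0.225 0.2255 7.4 | 0.224 0.2254 14.9 | 0.223 0.2254 21.8 | 0.222 0.2254 28.8 | 24.6833 [-12.41389597   1.16613973  29.8874579 ] [ 0.53144028 -0.15242346  0.22535133]
```

The hub made contact at TCP 0.231, so the feet had dropped. It then yielded through the catch at about 4 N extra and stopped hard at 0.2254, which is 6 mm down and fully home. Next are the electrodes.

```bash
cat >> h.py <<'E'
A=np.radians(-19.5)
def wellpos(k): a=A+np.radians(k); return AX+.052*np.array([np.cos(a),np.sin(a)])
def look(tgt,z,yaw):
    M=arm.camera("wrist")["tool_from_camera"]
    R=np.array([[np.cos(yaw),np.sin(yaw),0],[np.sin(yaw),-np.cos(yaw),0],[0,0,-1]])
    off=R@M[:3,3]; d=R@M[:3,2]; s=(tgt[2]-z-off[2])/d[2]; t=np.array(tgt[:2])-(off+d*s)[:2]
    arm.movep([t[0],t[1],z],[np.pi,0,yaw]); arm.wait(.15)
    P=toolT()@M; return arm.camera("wrist"),P
def bulb(c,P,guess,h=.053):
    """dark bulb centroid nearest the guess, taken at the bulb's centre height"""
    g=proj(c,[*guess,h],P); m=(c["img"].max(2)<45).astype(np.uint8)
    n,l,s,ce=cv2.connectedComponentsWithStats(m); b=[i for i in range(1,n) if s[i,4]>150]
    i=min(b,key=lambda i:np.hypot(ce[i][1]-g[0],ce[i][0]-g[1])); print("blob",s[i],ce[i],"guess px",g)
    return at(c,ce[i][::-1],h,P)
E
python3 - <<'E'
from h import *
np.set_printoptions(precision=4,suppress=True)
p=arm.get_tool_pos(); arm.line_to([p[0],p[1],.33],rate=.25)
arm.movep([.5,-.03,.36],[np.pi,0,np.radians(130)])
yaw=np.radians(160.5); c,P=look((.504,.097,.05),.36,yaw); arm.grip(1.0)
print(bulb(c,P,(.504,.097)),[(round(d["score"],2),at(c,d["pixel"],.003,P)[:2]) for d in arm.tip_of("electrode_1",c)[:3]])
save(c,"e2.png"); print(arm.get_clock())
E
```

```text
blob [ 301  176   45   47 1647] [322.8695 199.2866] guess px [200.9599 322.0728]
[0.5028 0.0982 0.053 ] [(0.95, array([0.5029, 0.098 ])), (0.87, array([ 0.5958, -0.1502])), (0.74, array([0.5845, 0.1955]))]
28.1667
```

View pics/e2.png

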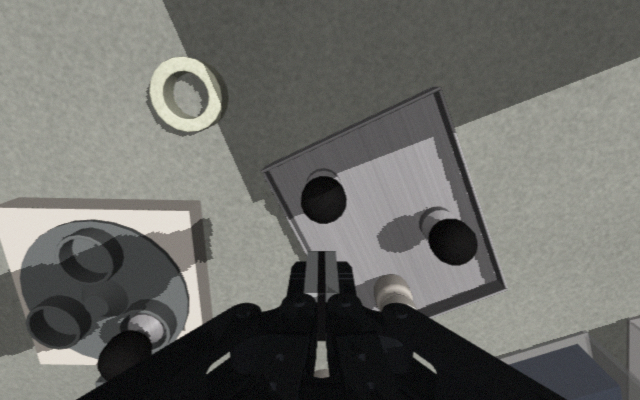

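The blob and the network agree: electrode_2's bulb is at pixel (200,323), which gives (0.503, 0.098). Electrode_1 is at (240,452). I'll pick and place the first one.

```bash
cat >> h.py <<'E'
def pick_place(e,w,yaw):
    o=[np.pi,0,yaw]; q=[*e]
    arm.movep([*q,.30],o); arm.line_to([*q,.205],rate=.15); arm.grip(0.0)
    print("grip",arm.get_width(),arm.get_clock()); arm.line_to([*q,.32],rate=.2)
    print("held",arm.get_width(),arm.get_force())
    arm.movep([*w,.32],o); arm.line_to([*w,.255],rate=.15); arm.wait(.1)
    f0=arm.get_force()[2]; z=.255
    while z>.2395:
        z-=.0025; arm.line_to([*w,z],rate=.05); f=arm.get_force()[2]-f0
        print(round(z,4),round(f,1),end=" ")
        if f>5: break
    print(arm.get_clock(),arm.get_tool_pos())
E
python3 - <<'E'
from h import *
pick_place((.503,.098),wellpos(180),np.radians(160.5))
print(wellpos(180)); c=arm.camera("wrist"); save(c,"p2.png")
E
```

```text
grip 0.4478214848483852 29.8
held 0.4500261737368753 [-0.06763356 -0.06337004 -1.41114871]
0.2525 -1.4 0.25 0.0 0.2475 0.6 0.245 0.6 0.2425 -0.1 0.24 6.1 33.6417 [ 0.48332442 -0.13575223  0.24088274]
[ 0.48298264 -0.13564204]
```

View pics/p2.png

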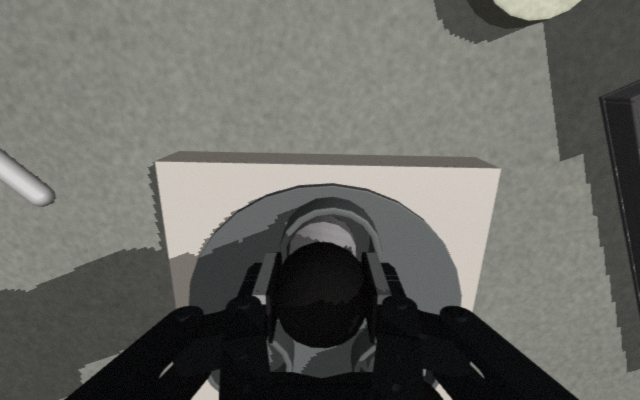

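The cup at (325,235) lies inside the well ring, and contact came at z = 0.2409, where the well floor is expected (0.240). I'll release it and fetch the second one.

```bash
python3 - <<'E'
from h import *
arm.grip(.68); p=arm.get_tool_pos(); arm.line_to([p[0],p[1],.33],rate=.2)
yaw=np.radians(100.5); c,P=look((.585,.196,.05),.36,yaw); arm.grip(1.0)
b=bulb(c,P,(.585,.196)); t=arm.tip_of("electrode_1",c); ts=[at(c,d["pixel"],.003,P)[:2] for d in t]
print(b,ts,arm.get_clock())
e=min(ts,key=lambda q:np.hypot(*(q-b[:2])))
assert np.hypot(*(e-b[:2]))<.006
e=(e+b[:2])/2
pick_place(e,wellpos(300),yaw)
c=arm.camera("wrist"); save(c,"p1.png")
E
```

```text
blob [ 296  175   45   47 1653] [317.72171809 198.20326679] guess px [200.51846938 321.35177426]
[0.58147637 0.19753418 0.053     ] [array([0.58302516, 0.19555464])] 36.8167
grip 0.4434137452916169 38.4583
held 0.4475359106810773 [-0.88544729 -0.66320658 -1.16918843]
0.2525 -0.5 0.25 0.2 0.2475 0.2 0.245 1.1 0.2425 0.1 0.24 6.9 42.8583 [ 0.54168378 -0.20428717  0.24107977]
```

View pics/p1.png

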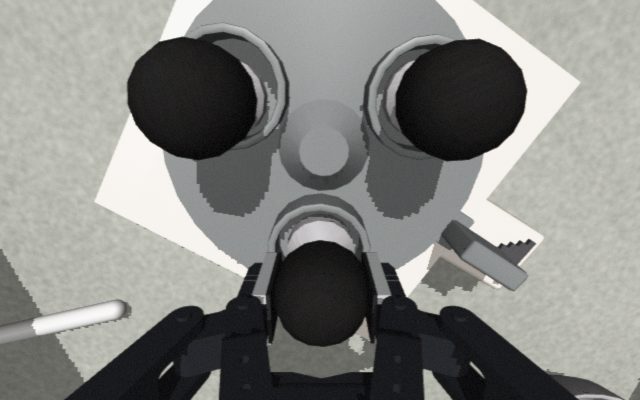

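The third cup at (320,235) is inside its ring, and the other two electrodes at (190,95) and (460,95) stand upright in their wells. I'll release, retreat and make a final check.

```bash
python3 - <<'E'
from h import *
np.set_printoptions(precision=3,suppress=True)
arm.grip(.68); p=arm.get_tool_pos(); arm.line_to([p[0],p[1],.33],rate=.2)
c,P=look((.545,-.155,.05),.4,np.radians(100.5)); save(c,"final.png")
for t,z in (("carrier_paddle",.068),("dock_arrow",.035),("carrier_hub",.052),("electrode_1",.038)):
    print(t,[(round(d["score"],2),at(c,d["pixel"],z,P)[:2]) for d in arm.tip_of(t,c)[:4]])
print([wellpos(k) for k in(60,180,300)],arm.get_clock())
E
```

```text
carrier_paddle [(0.86, array([ 0.622, -0.191]))]
dock_arrow [(0.81, array([ 0.641, -0.192]))]
carrier_hub [(0.56, array([ 0.533, -0.151]))]
electrode_1 [(0.93, array([ 0.574, -0.12 ])), (0.91, array([ 0.483, -0.132])), (0.57, array([ 0.541, -0.209]))]
[array([ 0.572, -0.119]), array([ 0.483, -0.136]), array([ 0.541, -0.204])] 44.7833
```

View pics/final.png

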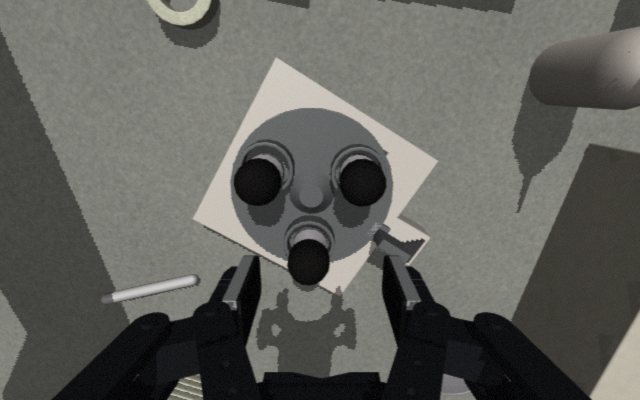

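All three electrodes stand upright in their wells, at (182,258), (182,362) and (262,308). The paddle at (242,385) faces the arrow, and the robot is clear of everything.

```bash
python3 -c "
from rig import arm
arm.sign_off(); print(arm.get_clock())"
```

```text
the job is handed in; nothing more can be done
the job is handed in; nothing more can be done
```

The job is done and handed in at about 45 s on the robot's clock, against the 72 s limit.

- **Turning:** I pushed the paddle round about 84° with the shut fingers until the pockets stopped it. The push force stayed at 2 N or less until the stop, where it rose to 5.2 N.
- **Pressing:** The hub made contact at the height that means the feet had dropped. It yielded through the catch and stopped hard 6 mm lower, at the fully home height to within 0.5 mm. I pressed to about 30 N, with about 12 N sideways at the end.
- **Electrodes:** Both loose electrodes went into the two empty wells. Each touched down within about 1 mm of the expected floor height.

In the last picture all three electrodes stand in their wells, within about 5 mm of the computed centres, and the paddle measures about 2–4° off the arrow. That is within the networks' error, since the carrier is locked in its pockets. The robot was clear, and the neighbouring things in view looked undisturbed. I did not measure the carrier's height again after placing the electrodes, nor take a last look at the jar and the tray.

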